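# Tighten the swing tension of the bedside magnifier

## Robot

A 6-joint arm with a two-finger parallel gripper is mounted at the origin on the work surface. World frame = base frame: x ahead of the robot, y to its left, z up, the work surface at z = 0. Lengths are in m, angles in degrees, forces in N, time in s.
With the tool pointing down it reaches from about 0.35 to 0.975 m from the base axis. Payload 17.4 kg.
Tool frame: the origin (TCP) lies midway between the tips of the shut fingers; the grasp point (between the pads) lies 19 mm behind it (robot.grip_depth is the distance from the TCP to the grasp point, in m); z points along the fingers, x is the direction in which the jaws open and shut, and the axes are right-handed (so a half turn about z gives the same grasp; the last joint's range is limited). The gripper opens to 85 mm and grips with 20 to 120 N. Pads are 22 mm wide; open, the fingers measure 114 mm over their backs; the gripper's body (76 mm by 85 mm) begins 54 mm behind the grasp point. The pads swing forward as they close: fully open they stand 13 mm farther back than shut.
Start: joints at [-79.343, 6.646, 82.598, -0, 90.757, -2.166], TCP at [0.15, -0.658, 0.231] pointing down, gripper open.
Joint ranges: [-162.19, 162.19], [-47.58, 125.68], [4.15, 143.07], [-65.23, 245.23], [0.69, 171.88], [-170.13, 170.13]. Speed limits (degrees/s): [108.29, 108.29, 127.2, 180, 180, 180].

## Interface

Orientations are given as a 3x3 rotation matrix whose columns are the frame's x, y, z axes.
In Python, from bench import robot gives the robot as it stands.
- The arm moves only by the shell command python3 -m pendant 'ROWS' [FORCE]. ROWS is a JSON object of lists of equal length, an entry for each row: "claw": the opening, from 0 (shut) to 1 (fully open); "dp": the shift along the tool's x, y, z in m, a list of three; "angular": the turn, a rotation vector about the tool's x, y, z in degrees, a list of three. In form: {"claw": [claw, ...], "dp": [[tx, ty, tz], ...], "angular": [[rx, ry, rz], ...]}. A call has 1 to 10 rows; each row is the pose to reach, as a shift and turn from the pose commanded when the call began, along the tool's axes at that moment; what a row does not reach only later rows make up. A row lasts 1/8 s, in which the tool goes at most 62.5 mm and 10.7 degrees, less where a joint would pass 70% of its speed; a pose out of reach is approached as far as the arm can. A call with a gripper value outside its range is refused whole. The fingers move at their own pace and stop on an object; FORCE is the grip in N (left out, the last holds). Time passes only in rows, so rows that repeat a pose let the fingers close. It gives the time, the measured TCP pose, the force and the opening at its end, in the units of the state.
- robot.state(): the state, without advancing time (a new reading comes with each control period).
- robot.capture(name): name is "scene" or "top" or "wrist"; returns (picture, depth): 384x512x3 uint8, red, green, blue; 384x512 float32, m along the optical axis (not along the pixel's ray), 0 where there is no reading.
- robot.camera_params(name): a dict with "camera_matrix" (3x3 intrinsics, pixels), "origin" and "orientation" of the camera in the world. Camera axes: x right, y down, z forward; pixel columns grow to the right and rows downward; lengths in m; the calibration is good to about 2 mm. A picture is of the moment at which its call begins: read the wrist's pose just before it. camera_params takes no time and is no camera call; for the wrist camera it gives the pose at the moment of the call.
- robot.hand_in(): hands the job in, once; it reports no verdict.
Trained networks look in the newest picture that a camera, given by its name, has taken for a name from the list of things; names that differ only in an ending like _2 or _b are one class to them, and where a whole thing is asked for, a point or a joint stands for the part that bears it (a point fixed in the world has none). Each returns a list of dicts, best first, with "confidence" (0 to 1); they miss things now and then, are a little off and sometimes report something else, mostly with a low value. They report only what shows in the picture. A call takes as long as a camera call. They do not tell look-alikes from the thing itself.
- robot.spot_in(thing, camera): "bbox" ([left, top, right, bottom] in pixels, round what is visible of it).
- robot.mark_of(thing, camera): "location" ([column, row] in pixels: a listed point, or the origin of a listed thing).
The state is a dict: "time": time; "joints": joint angles; "dq": joint speeds; "joint_efforts": joint torques, N m; "tool_pos": TCP position; "ee_rot": TCP orientation; "force": force on the tool from outside, world axes, zero at the start; "wrist_torque": the same for the moment, N m; "width": finger opening in m.
Only numpy, scipy, OpenCV 4.12 (cv2) and the standard library are available. Lean on these libraries where they do the work, as an engineer would, in place of code of your own. Each camera call takes 0.05 s, during which the arm holds its last target. There are 200 camera calls.

## Task

The magnifier's arm swings too loosely. Take the T-key from its well in the stand's base, engage it in the square recess of the small screw inside the star knob and turn the screw clockwise with it until it stops; then stand the key back in its well, fully down, and let go. The star knob around the screw clamps the arm's height: do not turn it, and leave the other things on the nightstand where they are.

Things in the scene. Friction and masses are not known exactly. Their poses are not given: they have to be found in the camera images.
- stand: Swing-arm magnifier stand, fixed. Origin: on its vertical pivot axis, at the nightstand top; z up. Dark base plate, 130 mm along x, 18 mm high, from y = -175 to +80 mm. An aluminium arm, 60 to 72 mm high, leads from the pivot 58 degrees from +x towards +y to a 120 mm round clear lens. On the pivot axis sit the star knob and, inside it, the tension screw.
- recess (a point): Centre of the tension screw's flat face, at the mouth of its recess, 96 mm above the nightstand top. The screw is a captive steel disc 30 mm across, within the star knob's 32 mm bore, its face 4 mm below the knob's rim. The recess is 11 mm square and 12 mm deep, its mouth bevelled by 1.5 mm. The axes turn with the screw: z up, x and y square to the recess's sides.
- tension_screw (a joint): Angle of the tension screw in rad; grows as it turns clockwise seen from above, up to a solid stop at 3.2. It starts between 0.2 and 1.4, drags evenly at 0.08 N m, stays where it is left and does not rise or sink. The key has about 6 degrees of play in the recess.
- lock_knob_lobe (a point): A point on top of one of the six lobes of the outer star knob, 28 mm from the pivot axis, 100 mm above the nightstand top. The knob is black plastic, 64 mm across its lobes, from 78 to 100 mm above the nightstand top, concentric with the screw. It turns against a light drag of 0.04 N m about the pivot axis and must stay as it is.
- key_grip (a point): Centre of the T-key's handle bar, 85 mm above the tip. The bar is black plastic, 68 mm along x, 14 mm wide along y, 16 mm high along z (up, away from the tip). From its middle a steel shank, 10 mm square, sides parallel to x and y, leads down; its last 3 mm taper to 7 mm square. 70 to 115 g. It starts upright in its well.
- key_tip (a point): Centre of the flat end of the T-key's shank, 85 mm below the bar's centre; the same axes as key_grip.
- key_well (a point): Centre of the mouth of the T-key's well, 48 mm above the nightstand top: an upright black plastic tube on the stand's base plate, 125 mm from the pivot axis along the stand's -y, 32 mm outside, 18 mm inside, 27 mm deep. The axes are those of the stand. The key standing in it has its tip 27 mm below this point and its bar in any direction.
- mug: White ceramic mug, 82 mm across, 95 mm high; origin at the centre of its underside. To be left alone.
- remote: Beige remote control, 165 x 46 x 19 mm, lying flat, long along its x; origin at the centre of its underside. To be left alone.
- pill_bottle: Amber pill bottle with a cap, 38 mm across, 72 mm high, standing near the stand's base; origin at the centre of its underside. To be left alone.
- cream_jar: White cream jar, 62 mm across, 42 mm high, standing near the stand's base; origin at the centre of its underside. To be left alone.
- glasses: Folded reading glasses lying flat, 138 mm long along y, 44 mm along x, 11 mm high; origin at the centre of the underside. To be left alone.
- paperback: Paperback book lying flat under the lens, 110 x 178 x 20 mm; origin at the centre of its underside. To be left alone.
Things that resemble listed ones, but are neither listed nor needed, are in the scene too. What is meant by the part that bears key_grip is not purple, and is the larger of those in its own colour.

How it is judged (in metres and radians):
On the way, in this order (a step that is already met when the one before it is completed fails the run):
1. the key's tip is engaged at least 8 mm deep in the screw's recess (z of key_tip in the frame of recess below -0.008 m and horizontal distance between key_tip and recess below 0.004 m), for 0.2 s.
2. with the key still in the recess, the screw is turned clockwise to its stop (within 0.12 rad) (value of joint tension_screw above 3.08 rad and z of key_tip in the frame of recess below -0.006 m and horizontal distance between key_tip and recess below 0.004 m), for 0.1 s.
At the end, for the whole second after the job is handed in: The tension screw is at its clockwise stop (above 3.05 rad), the star knob has kept its place (its lobe within 4 mm), and the T-key stands in its well, tip within 7 mm of the well's axis and at least 22 mm below its mouth, leaning less than 0.25 rad (value of joint tension_screw above 3.05 rad and horizontal distance between key_tip and key_well below 0.007 m and z of key_tip in the frame of key_well below -0.022 m and angle between key_grip's own z axis and vertical below 0.25 rad and distance of lock_knob_lobe from where it was at the start of the episode below 0.004 m); the robot touches nothing.
It fails at once if the outer star knob is turned (a lobe moves more than 4 mm, about 8 degrees) (distance of lock_knob_lobe from where it was at the start of the episode above 0.004 m).
It fails at once if a bystander is disturbed (moved more than 30 mm) (distance of any of mug, remote, pill_bottle, cream_jar, glasses, paperback from where it was at the start of the episode above 0.03 m).
It also fails if it takes over 64 s, if anything falls off the work surface, if the arm or the gripper's body presses on something with over 40 N, if the wrist force passes 120 N, or if a joint passes its speed limit or range.

## Working session

There is one attempt and no reset: what is moved stays moved. The work goes in short steps, Python scripts to look and compute and a shell command to move; the robot and the scene stay as the last step left them, time stands still between calls to the robot, and variables do not carry over. Pictures are saved under pics/ and viewed, about 8 in all and at most 12, crops included, and the job is handed in when it is done.

```bash
mkdir -p pics; ls; cat > h.py <<'E'
import numpy as np, cv2
from bench import robot
def cap(c,n=None):
    p=robot.camera_params(c); im,d=robot.capture(c)
    if n: cv2.imwrite(f'pics/{n}.png',im[:,:,::-1])
    return im,d,p
def w(p,px,z=None,depth=None):
    K=np.array(p['camera_matrix']);R=np.array(p['orientation']);o=np.array(p['origin'])
    r=R@np.linalg.solve(K,[px[0],px[1],1.])
    t=depth if depth is not None else (z-o[2])/r[2]
    return o+t*r
def cloud(p,d):
    K=np.array(p['camera_matrix']);R=np.array(p['orientation']);o=np.array(p['origin'])
    v,u=np.mgrid[:d.shape[0],:d.shape[1]]
    r=np.stack([(u-K[0,2])/K[0,0],(v-K[1,2])/K[1,1],np.ones_like(d)],-1)*d[...,None]
    return r@R.T+o
E
python3 - <<'E'
from h import *
s=robot.state(); print(s['time'],s['tool_pos'],np.round(s['ee_rot'],3).tolist(),s['width'])
ims=[]
zs=dict(key_grip=.106,recess=.096,lock_knob_lobe=.1,key_well=.048,stand=0,mug=0,pill_bottle=0,cream_jar=0)
for c in ['top','scene']:
    im,d,p=cap(c); ims.append(im)
    print(c,np.round(p['origin'],3),np.round(p['orientation'],2).tolist())
    for t,z in zs.items():
        for m in robot.mark_of(t,c)[:4]:
            print(t,np.round(m['location'],1),round(m['confidence'],2),np.round(w(p,m['location'],z),4))
cv2.imwrite('pics/a.png',ims[0][:,:,::-1]);cv2.imwrite('pics/b.png',ims[1][:,:,::-1])
E
```

```text
pics
0.0 [ 0.14973573 -0.65800059  0.23056986] [[0.222, -0.975, -0.0], [-0.975, -0.222, 0.001], [-0.001, -0.0, -1.0]] 0.08504898149471946
top [ 0.308 -0.028  1.513] [[0.03, -0.99, 0.16], [-1.0, -0.03, 0.02], [-0.01, -0.16, -0.99]]
key_grip [292.8 172.7] 0.63 [ 0.5941 -0.1232  0.106 ]
key_grip [319.3 222.9] 0.47 [ 0.4388 -0.207   0.106 ]
key_grip [333.4 185.6] 0.39 [ 0.5564 -0.2502  0.106 ]
recess [251.  175.7] 0.62 [0.583  0.0078 0.096 ]
lock_knob_lobe [252.4 162.1] 0.45 [0.6261 0.0046 0.1   ]
key_well [293.6 174.7] 0.73 [ 0.5993 -0.1298  0.048 ]
key_well [252.4 172.7] 0.46 [0.6024 0.0048 0.048 ]
stand [253.6 177.7] 0.71 [0.595  0.0013 0.    ]
mug [359.9 229. ] 0.77 [ 0.4322 -0.3542  0.    ]
pill_bottle [267.8 217.1] 0.63 [ 0.4633 -0.0497  0.    ]
pill_bottle [358.3 231. ] 0.49 [ 0.4255 -0.3489  0.    ]
cream_jar [290.2 139.8] 0.76 [ 0.7299 -0.1197  0.    ]
scene [ 1.181 -0.305  0.716] [[0.4, 0.63, -0.67], [0.92, -0.27, 0.29], [0.0, -0.73, -0.68]]
key_grip [227.  194.2] 0.63 [ 0.5979 -0.1162  0.106 ]
key_grip [181.6 169.5] 0.6 [ 0.4635 -0.1937  0.106 ]
key_grip [174.3 208.6] 0.42 [ 0.5934 -0.2468  0.106 ]
recess [267.8 181. ] 0.54 [0.5852 0.0011 0.096 ]
lock_knob_lobe [275.7 184.9] 0.76 [0.6102 0.0113 0.1   ]
key_well [229.2 213.5] 0.85 [ 0.6097 -0.1175  0.048 ]
key_well [133.6 207.3] 0.23 [ 0.491  -0.3365  0.048 ]
key_well [251.1 259.9] 0.22 [ 0.7602 -0.1223  0.048 ]
stand [268.1 205.4] 0.97 [0.5836 0.0062 0.    ]
mug [365.5 211.9] 0.67 [0.7121 0.2405 0.    ]
mug [132.2 207.3] 0.65 [ 0.4399 -0.3423  0.    ]
pill_bottle [233.7 179.4] 0.66 [ 0.4455 -0.0426  0.    ]
pill_bottle [227.4 209.9] 0.4 [ 0.5542 -0.1039  0.    ]
cream_jar [251.  261.3] 0.65 [ 0.7335 -0.1109  0.    ]
cream_jar [364.2 209.3] 0.3 [0.7027 0.2431 0.    ]
```

```bash
python3 - <<'E'
import cv2,numpy as np
a=cv2.imread('pics/a.png')[110:260,190:390];b=cv2.imread('pics/b.png')[130:290,110:310]
cv2.imwrite('pics/ab.png',np.hstack([cv2.resize(a,(400,300),interpolation=2),cv2.resize(b,(400,300),interpolation=2)]))
cv2.imwrite('pics/ab.png',np.hstack([cv2.resize(a[:, :],(400,300)),cv2.resize(b[:150],(400,300))]))
E
```

```text
(no output)
```

View pics/ab.png

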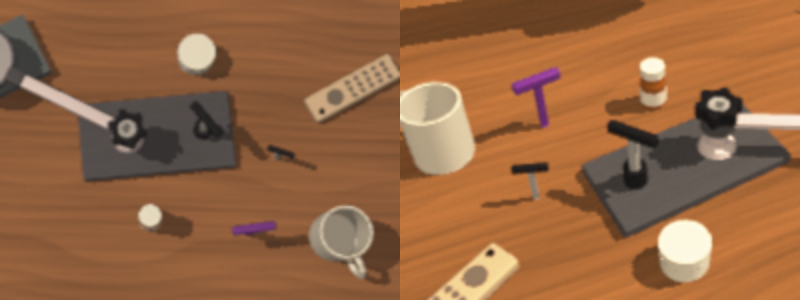

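```bash
python3 -m pendant '{"claw":[1,1,1,1,1,1,1,1,1,1],"dp":[[-0.02,-0.02,-0.05],[-0.06,-0.07,-0.08],[-0.1,-0.12,-0.1],[-0.14,-0.17,-0.12],[-0.18,-0.22,-0.13],[-0.22,-0.27,-0.13],[-0.26,-0.32,-0.13],[-0.3,-0.37,-0.13],[-0.34,-0.42,-0.13],[-0.37,-0.46,-0.13]],"angular":[[0,0,0],[0,0,0],[0,0,0],[0,0,0],[0,0,0],[0,0,0],[0,0,0],[0,0,0],[0,0,0],[0,0,0]]}'
python3 - <<'E'
from h import *
s=robot.state();print(s['time'],s['tool_pos'],np.round(s['joints'],1),np.round(s['ee_rot'],3).tolist());p=robot.camera_params('wrist');print(p['origin'],np.round(p['orientation'],3).tolist(),np.round(p['camera_matrix'],1).tolist())
R=np.array(s['ee_rot']);print('rel',R.T@(np.array(p['origin'])-s['tool_pos']))
E
```

```text
time: 2.15
tool_pos: [0.5089, -0.2033, 0.3616]
ee_rot: [[0.222, -0.975, 0.001], [-0.975, -0.222, -0.0], [0.001, -0.001, -1.0]]
force: [1.2, -1.4, 0.4]
width: 0.0851
2.15 [ 0.50892061 -0.20325384  0.36163708] [-24.4  -9.5  86.5  -0.  103.   52.7] [[0.222, -0.975, 0.001], [-0.975, -0.222, -0.0], [0.001, -0.001, -1.0]]
[ 0.58402293 -0.18689887  0.50410868] [[0.221, -0.93, -0.295], [-0.975, -0.211, -0.066], [-0.0, 0.302, -0.953]] [[286.8, 0.0, 257.6], [0.0, 286.8, 187.1], [0.0, 0.0, 1.0]]
rel [ 0.00079579 -0.07694418 -0.14242528]
```

```bash
python3 -m pendant '{"claw":[1,1,1,1],"dp":[[-0.04,-0.015,0],[-0.08,-0.03,0],[-0.11,-0.045,0],[-0.11,-0.045,0]],"angular":[[0,0,0],[0,0,0],[0,0,0],[0,0,0]]}'
python3 - <<'E'
from h import *
im,d,p=cap('wrist','c')
zs=dict(key_grip=.106,recess=.096,lock_knob_lobe=.1,key_well=.048,stand=0)
for t,z in zs.items():
    for m in robot.mark_of(t,'wrist')[:3]:
        print(t,np.round(m['location'],1),round(m['confidence'],2),np.round(w(p,m['location'],z),4))
P=cloud(p,d)
g=im.max(2)
m=(P[...,2]>.109)&(P[...,2]<.12)&(np.hypot(P[...,0]-.597,P[...,1]+.12)<.05)
q=P[m];print(m.sum(),q.mean(0)); r=cv2.minAreaRect((q[:,:2]*1000).astype(np.float32));print(r)
m=(P[...,2]>.092)&(P[...,2]<.104)&(np.hypot(P[...,0]-.585,P[...,1]-.005)<.04)
q=P[m];print(m.sum(),q.mean(0),cv2.minEnclosingCircle((q[:,:2]*1000).astype(np.float32)))
print(robot.state()['time'],robot.state()['tool_pos'])
cv2.imwrite('pics/c2.png',cv2.resize(im[:,:,::-1],(800,600),interpolation=cv2.INTER_CUBIC))
E
```

```text
time: 2.65
tool_pos: [0.5277, -0.0861, 0.3615]
ee_rot: [[0.224, -0.974, 0.0], [-0.974, -0.224, 0.0], [-0.0, -0.0, -1.0]]
force: [0.3, -0.0, 0.0]
width: 0.0853
key_grip [293.4 103.4] 0.94 [ 0.6045 -0.1178  0.106 ]
key_grip [310.5 219.3] 0.81 [ 0.4481 -0.1866  0.106 ]
recess [199.9  92.9] 0.8 [0.5895 0.0077 0.096 ]
lock_knob_lobe [198.3  71.8] 0.66 [0.6151 0.0133 0.1   ]
key_well [288.2 103.8] 0.61 [ 0.6024 -0.1172  0.048 ]
stand [215.6  97. ] 0.67 [ 0.5858 -0.0008  0.    ]
554 [ 0.60493847 -0.12023504  0.11318022]
((604.4335327148438, -121.00736236572266), (67.28297424316406, 14.129199028015137), 40.50807189941406)
1328 [0.58922561 0.00262568 0.09855532] ((588.7774658203125, 2.744340419769287), 31.67337989807129)
2.95 [ 0.52736713 -0.08870369  0.36130884]
```

View pics/c2.png

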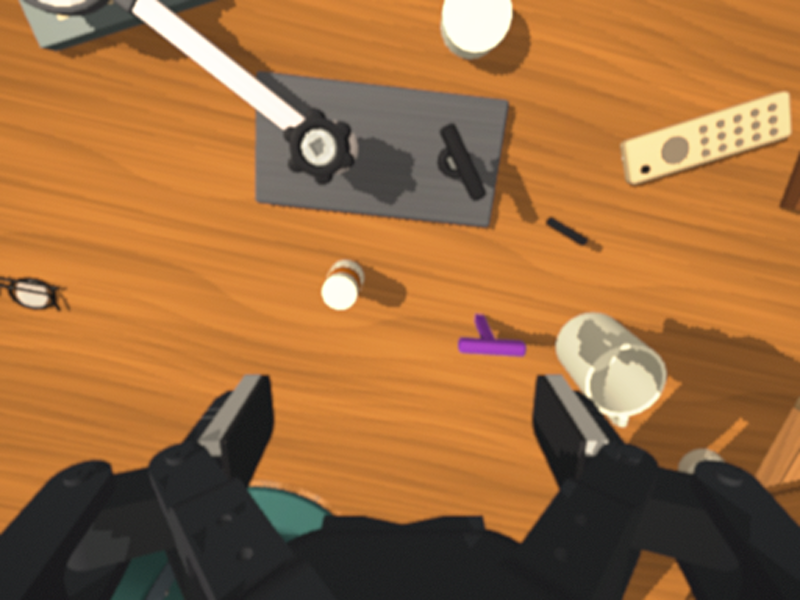

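```bash
python3 -m pendant '{"claw":[1,1,1,1,1,1],"dp":[[-0.02,-0.02,0.045],[-0.04,-0.04,0.09],[-0.06,-0.06,0.14],[-0.073,-0.078,0.19],[-0.073,-0.078,0.19],[-0.073,-0.078,0.19]],"angular":[[0,0,0],[0,0,0],[0,0,0],[0,0,0],[0,0,0],[0,0,0]]}'
python3 - <<'E'
from h import *
im,d,p=cap('wrist','d')
for t,z in dict(recess=.096,lock_knob_lobe=.1).items():
    for m in robot.mark_of(t,'wrist')[:3]:
        print(t,np.round(m['location'],1),round(m['confidence'],2),np.round(w(p,m['location'],z),4))
P=cloud(p,d)
rr=np.hypot(P[...,0]-.589,P[...,1]-.003)
m=(P[...,2]>.097)&(P[...,2]<.104)&(rr<.04)
q=P[m];print(m.sum(),q.mean(0),cv2.minEnclosingCircle((q[:,:2]*1000).astype(np.float32)))
# rectified top view at z=.096, 0.1 mm... 10px/mm, 60 mm, image x=world x, image y=-world y
K=np.array(p['camera_matrix']);R=np.array(p['orientation']);o=np.array(p['origin'])
c=np.array([.589,.003]);S=10
# pixel(u,v)-> world
A=np.array([[.001/S,0,c[0]-.03],[0,-.001/S,c[1]+.03],[0,0,.096]])  # world = A@[u,v,1]
H=K@R.T@(A-np.outer(o,[0,0,1]))
t=cv2.warpPerspective(im,np.linalg.inv(H),(600,600),flags=cv2.INTER_CUBIC)
cv2.imwrite('pics/d2.png',t[:,:,::-1])
print(robot.state()['time'],robot.state()['tool_pos'],np.round(robot.state()['joints'],1))
E
```

```text
time: 3.7
tool_pos: [0.5877, -0.0002, 0.173]
ee_rot: [[0.221, -0.975, 0.001], [-0.975, -0.221, -0.0], [0.001, -0.001, -1.0]]
force: [1.1, -1.0, -0.4]
width: 0.0849
recess [253.1 193.5] 0.9 [0.5889 0.0033 0.096 ]
lock_knob_lobe [247.9 160.1] 0.95 [0.6158 0.0132 0.1   ]
2486 [0.59040671 0.00318544 0.09945592] ((589.3743896484375, 2.8924098014831543), 31.683027267456055)
3.85 [ 5.87822796e-01 -1.70441904e-04  1.73593397e-01] [-2.5 -3.1 97.9 -0.  85.  74.7]
```

View pics/d2.png

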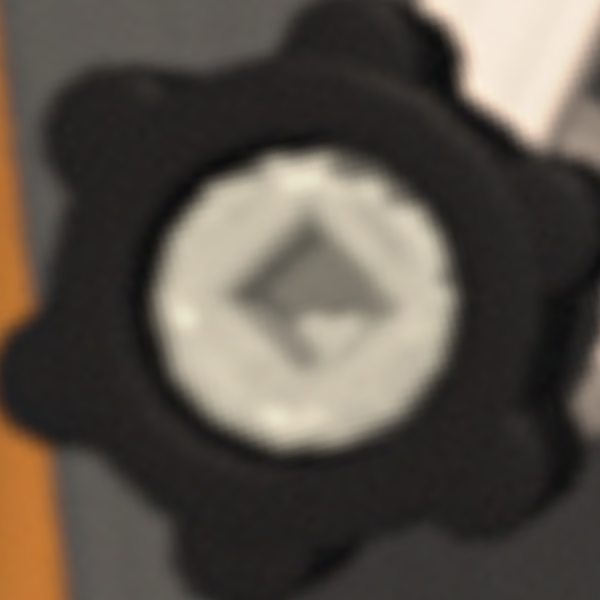

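```bash
python3 -m pendant '{"claw":[1,1,1,1,1,1,1,1,1,1],"dp":[[0.03,0.003,0],[0.06,0.005,0],[0.09,0.008,0],[0.121,0.01,0],[0.121,0.01,0],[0.121,0.01,0],[0.121,0.01,0],[0.121,0.01,0],[0.121,0.01,0],[0.121,0.01,0]],"angular":[[0,0,-10.5],[0,0,-21],[0,0,-31.5],[0,0,-42],[0,0,-52.5],[0,0,-63],[0,0,-73.5],[0,0,-84],[0,0,-94.5],[0,0,-105]]}' && python3 -m pendant '{"claw":[1,1,1,1,1,1,1,1,1,1],"dp":[[0,0,0],[0,0,0],[0,0,0],[0,0,0],[0,0,0],[0,0,0],[0,0,0],[0,0,0],[0,0,0],[0,0,0]],"angular":[[0,0,-10.5],[0,0,-21],[0,0,-31.5],[0,0,-42],[0,0,-52.5],[0,0,-63],[0,0,-73.5],[0,0,-84],[0,0,-94.5],[0,0,-102.7]]}'
cat > st.py <<'E'
from h import *
s=robot.state();R=np.array(s['ee_rot'])
print('t',s['time'],'pos',np.round(s['tool_pos'],4),'yaw',np.round(np.degrees(np.arctan2(R[1,0],R[0,0])),2),'z',np.round(R[:,2],3),'q',np.round(s['joints'],1),'F',np.round(s['force'],1),'T',np.round(s['wrist_torque'],3),'w',round(s['width'],4))
E
python3 - <<'E'
import st
from h import *
im,d,p=cap('wrist')
P=cloud(p,d)
m=(P[...,2]>.109)&(P[...,2]<.12)&(np.hypot(P[...,0]-.604,P[...,1]+.12)<.045)
q=P[m];print(m.sum(),q.mean(0),cv2.minAreaRect((q[:,:2]*1000).astype(np.float32)))
print([ (x['location'],x['confidence'],w(p,x['location'],.106)) for x in robot.mark_of('key_grip','wrist')])
cv2.imwrite('pics/e.png',im[:,:,::-1])
E
```

```text
time: 5.1
tool_pos: [0.6046, -0.1202, 0.1729]
ee_rot: [[0.882, 0.472, 0.002], [0.472, -0.882, -0.001], [0.002, 0.001, -1.0]]
force: [-0.6, -0.6, -0.3]
width: 0.0852
time: 6.35
tool_pos: [0.6046, -0.1202, 0.173]
ee_rot: [[-0.653, 0.757, 0.002], [0.757, 0.653, -0.001], [-0.002, 0.001, -1.0]]
force: [0.6, 0.3, 0.6]
width: 0.0853
t 6.35 pos [ 0.6046 -0.1202  0.173 ] yaw 130.79 z [ 0.002 -0.001 -1.   ] q [ -13.6    0.5   94.4   -0.    84.9 -144.4] F [0.6 0.3 0.6] T [-0.015 -0.04   0.005] w 0.0853
1490 [ 0.60308257 -0.12321007  0.11325471] ((604.40576171875, -121.84231567382812), (66.64385223388672, 13.522308349609375), 40.17897415161133)
[([175.0, 56.2], 0.78, array([ 0.56256533, -0.23001338,  0.106     ])), ([256.8, 201.6], 0.61, array([ 0.60552688, -0.12092695,  0.106     ]))]
```

View pics/e.png

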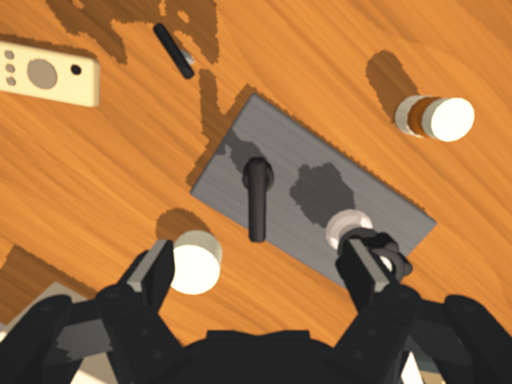

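```bash
python3 -m pendant '{"claw":[1,1,1,0.5,0,0,0,0,0,0],"dp":[[-0.001,-0.001,0.04],[-0.001,-0.001,0.075],[-0.001,-0.001,0.086],[-0.001,-0.001,0.086],[-0.001,-0.001,0.086],[-0.001,-0.001,0.086],[-0.001,-0.001,0.086],[-0.001,-0.001,0.086],[-0.001,-0.001,0.086],[-0.001,-0.001,0.086]],"angular":[[0,0,0],[0,0,0],[0,0,0],[0,0,0],[0,0,0],[0,0,0],[0,0,0],[0,0,0],[0,0,0],[0,0,0]]}' 70; python3 st.py
```

```text
time: 7.7
tool_pos: [0.6047, -0.1211, 0.0862]
ee_rot: [[-0.65, 0.76, 0.001], [0.76, 0.65, -0.0], [-0.001, 0.001, -1.0]]
force: [-0.5, 0.3, 6.7]
width: 0.013
t 7.7 pos [ 0.6047 -0.1211  0.0862] yaw 130.52 z [ 0.001 -0.    -1.   ] q [ -13.7    3.8   99.4    0.    76.8 -144.2] F [-0.5  0.3  6.7] T [0.048 0.178 0.002] w 0.013
```

```bash
python3 -m pendant '{"claw":[0,0,0,0,0,0,0,0,0,0],"dp":[[0,0,-0.02],[0,0,-0.05],[0,0,-0.09],[0,0,-0.1],[0.025,0.017,-0.1],[0.05,0.035,-0.1],[0.08,0.054,-0.1],[0.1044,0.0694,-0.1],[0.1044,0.0694,-0.1],[0.1044,0.0694,-0.1]],"angular":[[0,0,0],[0,0,0],[0,0,0],[0,0,0],[0,0,0],[0,0,0],[0,0,-0.8],[0,0,-0.8],[0,0,-0.8],[0,0,-0.8]]}'; python3 - <<'E'
import st
from h import *
a=[]
for c in ['scene','wrist','top']:
    im,d,p=cap(c,'f'+c)
    print(c,[(np.round(x['location'],1),round(x['confidence'],2),w(p,x['location'],.121).round(4)) for x in robot.mark_of('key_tip',c)[:2]], [(np.round(x['location'],1),round(x['confidence'],2),w(p,x['location'],.206).round(4)) for x in robot.mark_of('key_grip',c)[:3]])
    a.append(im)
    if c=='scene':
        P=cloud(p,d); m=(P[...,2]>.104)&(P[...,2]<.19)&(np.hypot(P[...,0]-.59,P[...,1]-.003)<.05)
        q=P[m]
        for z in np.arange(.105,.19,.008):
            k=q[abs(q[:,2]-z)<.004]
            if len(k): print(round(z,3),len(k),k.mean(0).round(4))
s=a[0][120:240,200:360];cv2.imwrite('pics/f2.png',np.hstack([cv2.resize(s,(480,360),interpolation=2),cv2.resize(a[1][130:370,150:363],(320,360))])[:,:,::-1])
E
```

```text
time: 8.95
tool_pos: [0.5892, 0.0031, 0.1853]
ee_rot: [[-0.66, 0.751, -0.0], [0.751, 0.66, -0.0], [0.0, -0.0, -1.0]]
force: [0.2, -0.0, -1.2]
width: 0.013
t 8.95 pos [0.5892 0.0031 0.1853] yaw 131.33 z [-0. -0. -1.] q [  -2.2   -3.1   96.8   -0.    86.3 -133.5] F [ 0.2 -0.  -1.2] T [-0.004 -0.012  0.002] w 0.013
scene [(array([184.9, 190.3]), 0.67, array([ 0.5591, -0.2095,  0.121 ])), (array([270.6, 175.1]), 0.58, array([0.5922, 0.0047, 0.121 ]))] [(array([273. , 147.7]), 0.62, array([0.5907, 0.0081, 0.206 ])), (array([174. , 212.5]), 0.57, array([ 0.6996, -0.2595,  0.206 ])), (array([362.4, 213.3]), 0.54, array([0.8477, 0.0757, 0.206 ]))]
0.121 4 [0.5921 0.0023 0.123 ]
0.129 11 [0.5935 0.0021 0.1289]
0.137 14 [0.5934 0.0018 0.137 ]
0.145 10 [0.5934 0.0017 0.1451]
0.153 14 [5.935e-01 5.000e-04 1.532e-01]
0.161 13 [0.5928 0.0015 0.1612]
0.169 13 [0.5933 0.0024 0.1689]
0.177 11 [0.5928 0.0013 0.1746]
0.185 7 [ 0.6001 -0.0046  0.187 ]
wrist [] [(array([243.3, 219.4]), 0.39, array([ 0.5759, -0.0185,  0.206 ]))]
top [(array([333., 189.]), 0.63, array([ 0.5431, -0.2466,  0.121 ])), (array([248.1, 169.4]), 0.53, array([0.5978, 0.0168, 0.121 ]))] [(array([253.4, 169.2]), 0.52, array([ 0.5811, -0.0014,  0.206 ])), (array([317.9, 223.2]), 0.47, array([ 0.4285, -0.1903,  0.206 ])), (array([329.7, 184.6]), 0.39, array([ 0.5414, -0.2237,  0.206 ]))]
```

View pics/f2.png

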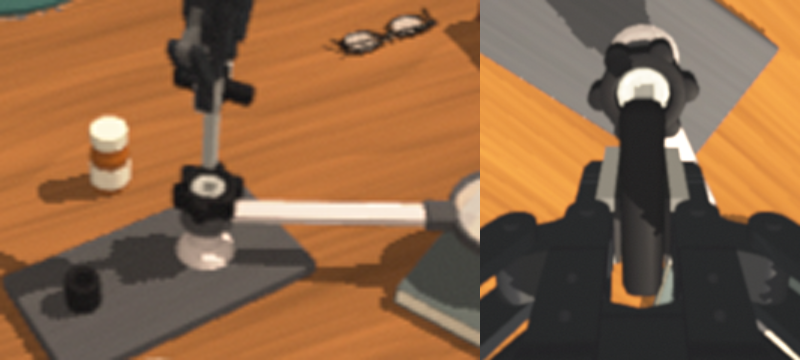

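```bash
python3 -m pendant '{"claw":[0,0,0,0],"dp":[[0,0,0.012],[0,0,0.02],[0,0,0.026],[0,0,0.026]],"angular":[[0,0,0],[0,0,0],[0,0,0],[0,0,0]]}' ; python3 st.py
```

```text
time: 9.9
tool_pos: [0.589, 0.0034, 0.1586]
ee_rot: [[-0.66, 0.751, -0.001], [0.751, 0.66, 0.0], [0.001, -0.001, -1.0]]
force: [0.6, 0.3, -1.7]
width: 0.0127
t 9.9 pos [0.589  0.0034 0.1586] yaw 131.32 z [-0.001  0.    -1.   ] q [  -2.1   -2.4   98.6    0.    83.8 -133.5] F [ 0.6  0.3 -1.7] T [ 0.015 -0.028  0.017] w 0.0127
```

```bash
python3 -m pendant '{"claw":[0,0,0,0],"dp":[[0,0,0.003],[0,0,0.006],[0,0,0.008],[0,0,0.008]],"angular":[[0,0,0],[0,0,0],[0,0,0],[0,0,0]]}' ; python3 st.py
```

```text
time: 10.4
tool_pos: [0.5892, 0.0034, 0.1512]
ee_rot: [[-0.66, 0.751, -0.0], [0.751, 0.66, 0.0], [0.0, -0.0, -1.0]]
force: [-0.3, -0.2, -2.7]
width: 0.0126
t 10.4 pos [0.5892 0.0034 0.1512] yaw 131.32 z [-0.  0. -1.] q [  -2.1   -2.1   99.1    0.    83.  -133.5] F [-0.3 -0.2 -2.7] T [-0.016 -0.011 -0.008] w 0.0126
```

```bash
python3 -m pendant '{"claw":[0,0,0,0,0,0,0,0,0,0],"dp":[[0,0,0.0005],[0,0,0.0005],[0,0,0.0005],[0,0,0.0005],[0,0,0.0005],[0,0,0.0005],[0,0,0.0005],[0,0,0.0005],[0,0,0.0005],[0,0,0.0005]],"angular":[[0,0,3],[0,0,6],[0,0,12],[0,0,18],[0,0,25],[0,0,32],[0,0,39],[0,0,46],[0,0,53],[0,0,60]]}' ; python3 st.py
```

```text
time: 11.65
tool_pos: [0.5892, 0.0035, 0.1509]
ee_rot: [[0.324, 0.946, -0.0], [0.946, -0.324, 0.0], [0.0, -0.0, -1.0]]
force: [-0.1, 1.5, -0.3]
width: 0.0128
t 11.65 pos [0.5892 0.0035 0.1509] yaw 71.1 z [-0.  0. -1.] q [ -2.1  -2.1  99.1   0.   83.  -73.2] F [-0.1  1.5 -0.3] T [0.185 0.234 0.085] w 0.0128
```

```bash
python3 -m pendant '{"claw":[0,0,0,0,0,0],"dp":[[0,0,0],[0,0,0],[0,0,0],[0,0,0],[0,0,0],[0,0,0]],"angular":[[0,0,7],[0,0,14],[0,0,21],[0,0,28],[0,0,35],[0,0,40]]}' ; python3 st.py;  python3 -m pendant '{"claw":[0,0,0,0,0],"dp":[[0,0,0],[0,0,0],[0,0,0],[0,0,0],[0,0,0]],"angular":[[0,0,4],[0,0,8],[0,0,12],[0,0,16],[0,0,20]]}' ; python3 st.py
```

```text
time: 12.4
tool_pos: [0.5893, 0.0036, 0.1509]
ee_rot: [[0.856, 0.517, 0.0], [0.517, -0.856, 0.0], [0.0, -0.0, -1.0]]
force: [-1.0, 2.0, -2.2]
width: 0.0128
t 12.4 pos [0.5893 0.0036 0.1509] yaw 31.13 z [ 0.  0. -1.] q [ -2.1  -2.1  99.1   0.   83.  -33.3] F [-1.   2.  -2.2] T [0.289 0.011 0.063] w 0.0128
time: 13.02
tool_pos: [0.5893, 0.0036, 0.1509]
ee_rot: [[0.981, 0.194, 0.0], [0.194, -0.981, 0.0], [0.0, -0.0, -1.0]]
force: [0.2, 1.5, -1.2]
width: 0.013
t 13.025 pos [0.5893 0.0036 0.1509] yaw 11.2 z [ 0.  0. -1.] q [ -2.1  -2.1  99.1   0.   83.  -13.3] F [ 0.2  1.5 -1.2] T [ 0.324 -0.209  0.105] w 0.013
```

```bash
python3 -m pendant '{"claw":[0,0,0,0],"dp":[[0,0,0],[0,0,0],[0,0,0],[0,0,0]],"angular":[[0,0,4],[0,0,8],[0,0,12],[0,0,16]]}' >/dev/null; python3 st.py
```

```text
t 13.525 pos [0.5894 0.0036 0.1509] yaw -4.8 z [ 0.  0. -1.] q [-2.1 -2.1 99.1  0.  83.   2.7] F [ 1.2  2.1 -1.6] T [ 0.335 -0.183  0.089] w 0.0127
```

```bash
python3 -m pendant '{"claw":[0,0,0],"dp":[[0,0,0],[0,0,0],[0,0,0]],"angular":[[0,0,4],[0,0,8],[0,0,12]]}' >/dev/null; python3 st.py
```

```text
t 13.9 pos [0.5894 0.0036 0.1509] yaw -16.79 z [ 0.  0. -1.] q [-2.1 -2.1 99.1  0.  83.  14.6] F [ 0.5  1.3 -1.5] T [ 0.286 -0.227  0.318] w 0.013
```

```bash
python3 -m pendant '{"claw":[0,0],"dp":[[0,0,0],[0,0,0]],"angular":[[0,0,2],[0,0,4]]}' >/dev/null; python3 st.py
```

```text
t 14.15 pos [0.5894 0.0035 0.1509] yaw -20.73 z [ 0.  0. -1.] q [-2.1 -2.1 99.1  0.  83.  18.6] F [ 1.2  0.8 -1.8] T [ 0.432 -0.274  0.366] w 0.013
```

```bash
python3 -m pendant '{"claw":[0,0,0],"dp":[[0,0,0],[0,0,0],[0,0,0]],"angular":[[0,0,3],[0,0,6],[0,0,6]]}' >/dev/null; python3 - <<'E'
import st
from h import *
im,d,p=cap('wrist');cv2.imwrite('pics/g.png',im[:,:,::-1])
im2,_,_=cap('scene')
cv2.imwrite('pics/g.png',np.hstack([im[100:380,110:400],cv2.resize(im2[130:200,230:310],(320,280))])[:,:,::-1])
E
```

```text
t 14.525 pos [0.5894 0.0035 0.1509] yaw -26.67 z [ 0.  0. -1.] q [-2.1 -2.1 99.1  0.  83.  24.5] F [ 2.7  2.6 -0.6] T [ 0.293 -0.363  0.265] w 0.0128
```

View pics/g.png

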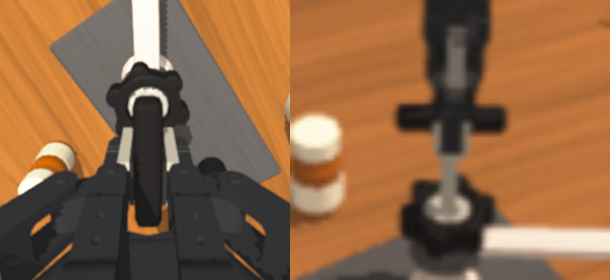

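```bash
python3 -m pendant '{"claw":[0,0,0,0,0],"dp":[[0,0,0],[0,0,-0.004],[0,0,-0.012],[0,0,-0.03],[0,0,-0.06]],"angular":[[0,0,-2],[0,0,-2],[0,0,-2],[0,0,-2],[0,0,-2]]}' >/dev/null; python3 st.py
```

```text
t 15.25 pos [0.589  0.0032 0.2123] yaw -24.67 z [-0.001 -0.    -1.   ] q [-2.2 -3.7 94.9 -0.  88.8 22.5] F [-0.2 -0.2 -1.5] T [-0.066  0.001 -0.012] w 0.0127
```

```bash
python3 -m pendant '{"claw":[0,0,0,0,0,0,0],"dp":[[-0.003,0.03,0],[-0.006,0.06,0],[-0.01,0.09,0],[-0.014,0.12,0],[-0.0156,0.1315,0],[-0.0156,0.1315,0],[-0.0156,0.1315,0]],"angular":[[0,0,10],[0,0,20],[0,0,30],[0,0,40],[0,0,50],[0,0,50],[0,0,50]]}' >/dev/null; python3 - <<'E'
import st
from h import *
im,d,p=cap('wrist','i')
for t,z in dict(recess=.096,lock_knob_lobe=.1,key_well=.048).items():
    for m in robot.mark_of(t,'wrist')[:3]:
        print(t,np.round(m['location'],1),round(m['confidence'],2),np.round(w(p,m['location'],z),4))
P=cloud(p,d)
m=(P[...,2]>.043)&(P[...,2]<.053)&(np.hypot(P[...,0]-.604,P[...,1]+.121)<.03)
q=P[m];print(m.sum(),q.mean(0),cv2.minEnclosingCircle((q[:,:2]*1000).astype(np.float32)))
m=(P[...,2]>.097)&(P[...,2]<.104)&(np.hypot(P[...,0]-.589,P[...,1]-.003)<.04)
q=P[m];print(m.sum(),q.mean(0),cv2.minEnclosingCircle((q[:,:2]*1000).astype(np.float32)))
K=np.array(p['camera_matrix']);R=np.array(p['orientation']);o=np.array(p['origin'])
T=[]
for c,z in [((.5895,.0033),.096),((.604,-.121),.048)]:
    S=400/60
    A=np.array([[.001/S,0,c[0]-.03],[0,-.001/S,c[1]+.03],[0,0,z]])
    H=K@R.T@(A-np.outer(o,[0,0,1]))
    T.append(cv2.warpPerspective(im,np.linalg.inv(H),(400,400),flags=cv2.INTER_CUBIC))
T=np.hstack(T)
cv2.imwrite('pics/i2.png',np.vstack([T,np.hstack([cv2.resize(im,(266,200)),np.zeros((200,534,3),np.uint8)])])[:,:,::-1])
E
```

```text
t 16.125 pos [ 0.5205 -0.1093  0.2117] yaw -74.44 z [ 0.001 -0.    -1.   ] q [-14.6 -11.1 101.7   0.   89.4  59.8] F [-1.  -1.  -0.8] T [-0.016  0.017  0.021] w 0.013
recess [148.8  74.3] 0.87 [0.5872 0.0035 0.096 ]
lock_knob_lobe [139.7  31.5] 0.65 [0.6169 0.014  0.1   ]
key_well [289.3  97. ] 0.88 [ 0.6027 -0.1205  0.048 ]
542 [ 0.60398603 -0.12102734  0.04751596] ((603.5955200195312, -121.20669555664062), 15.85690689086914)
2633 [0.58986567 0.0023254  0.09959442] ((588.849609375, 2.6956074237823486), 31.67928695678711)
```

View pics/i2.png

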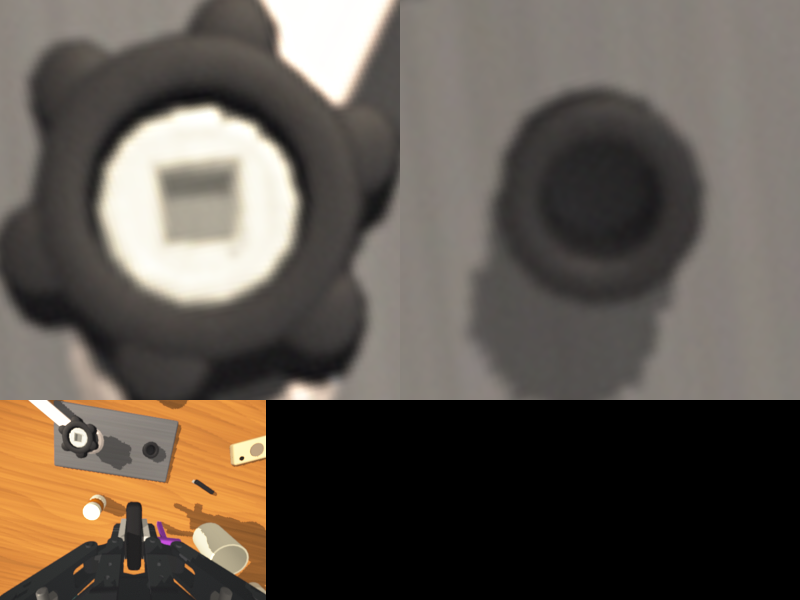

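```bash
python3 - <<'E'
import st
from h import *
im,d,p=cap('wrist')
s=robot.state();R=np.array(s['ee_rot']);P=cloud(p,d)
L=(P-np.array(s['tool_pos']))@R   # tool frame
m=(L[...,2]<-.015)&(L[...,2]>-.045)&(abs(L[...,0])<.012)&(abs(L[...,1])<.05)&(im.max(2)<70)
q=L[m];print(m.sum(),np.percentile(q,[1,50,99],axis=0).round(4)); print(cv2.minAreaRect((q[:,:2]*1000).astype(np.float32)))
for y in np.arange(-.04,.04,.01):
    k=q[abs(q[:,1]-y)<.004]
    if len(k): print(round(y,3),len(k),k[:,0].min().round(4),k[:,0].max().round(4),np.median(k[:,2]).round(4))
cv2.imwrite('pics/j.png',np.vstack([cv2.resize(im[170:370,180:340],(480,600),interpolation=2)])[:,:,::-1])
E
```

```text
t 16.325 pos [ 0.5204 -0.1091  0.2109] yaw -74.55 z [-0.  0. -1.] q [-14.6 -11.1 101.7   0.   89.4  60. ] F [ 0.6 -0.3 -0.5] T [-0.012 -0.012 -0.02 ] w 0.0124
4138 [[-0.0097 -0.0328 -0.0442]
 [ 0.0003 -0.005  -0.0272]
 [ 0.0088  0.0304 -0.0195]]
((1.7762365341186523, -0.8543281555175781), (65.48829650878906, 23.666072845458984), 80.42057800292969)
-0.03 585 -0.0059 0.0069 -0.0263
-0.02 460 -0.0061 0.0071 -0.0272
-0.01 706 -0.012 0.0119 -0.0276
0.0 629 -0.0077 0.0086 -0.0275
0.01 464 -0.0076 0.0085 -0.0274
0.02 367 -0.0062 0.0072 -0.027
0.03 219 -0.0052 0.0068 -0.0271
```

View pics/j.png

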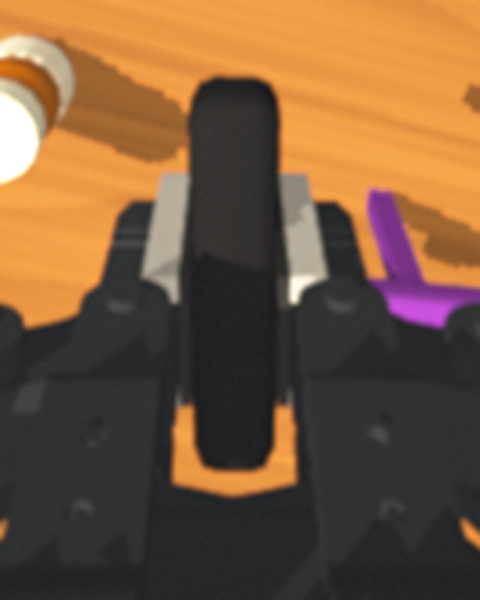

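```bash
python3 -m pendant '{"claw":[0,0,0,0,0,0],"dp":[[-0.03,-0.032,0],[-0.06,-0.064,0],[-0.09,-0.0963,0.01],[-0.09,-0.0963,0.0256],[-0.09,-0.0963,0.0256],[-0.09,-0.0963,0.0256]],"angular":[[0,0,5],[0,0,10],[0,0,12.5],[0,0,12.5],[0,0,12.5],[0,0,12.5]]}' >/dev/null; python3 - <<'E'
import st
from h import *
im=cv2.imread('pics/g.png')[:280,:290].max(2)
for r in range(100,232,12):
    row=im[r]; print(r,''.join('#' if v<45 else ('+' if v<80 else '.') for v in row[115:180]))
E
```

```text
t 17.125 pos [0.5891 0.002  0.1857] yaw -87.19 z [ 0. -0. -1.] q [-2.3 -3.2 96.8 -0.  86.3 84.9] F [ 0.8 -0.5  0.2] T [-0.018  0.001  0.065] w 0.0124
100 ++++++++#+###........#######################+........+##++++++###
112 ++#+##+#++###+....+###++++++++++++++++#########......######+++#+#
124 .+#+++++######++#########++#+++#++#+##++#########+++########+++++
136 ...+++............+########+#+++#+++++++########+...........+++++
148 ++++.............+######+#+#+#+#++#++#++########++.............++
160 +..............++########++++++#++++#+##+########++..............
172 ++++++++++++#+++++########+#+#+++#++#+##########+++++++++++++++++
184 +++++++++++################+#+++#+++++##########++++###++++++++++
196 ++++++++###########################++##########+++++##+####++++++
208 +++++++#####+.......+#########################.......+++###++++++
220 ++++++#####+.........+#######################+........+#####+++++
```

```bash
python3 -m pendant '{"claw":[0,0,0,0,0,0],"dp":[[-0.001,0,0.01],[-0.001,0,0.018],[-0.001,0,0.026],[-0.001,0,0.03],[-0.001,0,0.034],[-0.001,0,0.034]],"angular":[[0,0,0],[0,0,0],[0,0,0],[0,0,0],[0,0,0],[0,0,0]]}' >/dev/null; python3 st.py
```

```text
t 17.875 pos [0.5892 0.0037 0.1509] yaw -87.17 z [-0.  0. -1.] q [-2.1 -2.1 99.1  0.  83.  85.1] F [-0.1  1.2 -1.3] T [ 0.077 -0.135  0.037] w 0.0127
```

Engaged without load; now turn on to test the stop.

```bash
for i in 1; do python3 -m pendant '{"claw":[0,0,0],"dp":[[0,0,0],[0,0,0],[0,0,0]],"angular":[[0,0,3],[0,0,6],[0,0,6]]}' >/dev/null; python3 st.py; python3 -m pendant '{"claw":[0,0,0],"dp":[[0,0,0],[0,0,0],[0,0,0]],"angular":[[0,0,3],[0,0,6],[0,0,6]]}' >/dev/null; python3 st.py; done
```

```text
t 18.25 pos [0.5894 0.0038 0.1515] yaw -93.15 z [ 0.001  0.    -1.   ] q [-2.1 -2.1 99.1  0.  83.  91. ] F [ 0.6  2.  -1.1] T [ 0.371 -0.309  0.024] w 0.0127
t 18.625 pos [0.5894 0.0038 0.1514] yaw -99.09 z [ 0.001  0.    -1.   ] q [-2.1 -2.1 99.1  0.  83.  97. ] F [ 2.8  1.  -0.7] T [ 0.461 -0.497  0.09 ] w 0.0126
```

```bash
python3 -m pendant '{"claw":[0,0,0,0],"dp":[[0,0,0],[0,0,0],[0,0,0],[0,0,0]],"angular":[[0,0,2],[0,0,4],[0,0,6],[0,0,6]]}' >/dev/null; python3 st.py
```

```text
t 19.125 pos [0.5893 0.0037 0.1513] yaw -105.21 z [ 0.  0. -1.] q [ -2.1  -2.1  99.1   0.   83.  103.1] F [3.1 2.6 1.4] T [ 0.61  -0.646  0.249] w 0.0127
```

```bash
python3 -m pendant '{"claw":[0,0,0,0,0,0,0,0],"dp":[[0,0,0],[0,0,0],[0,0,0],[0,0,-0.004],[0,0,-0.012],[0,0,-0.03],[0,0,-0.05],[0,0,-0.05]],"angular":[[0,0,-4],[0,0,-8],[0,0,-11],[0,0,-11],[0,0,-11],[0,0,-11],[0,0,-11],[0,0,-11]]}' >/dev/null; python3 st.py;  python3 -m pendant '{"claw":[0,0,0,0,0,0],"dp":[[0.03,-0.006,0],[0.07,-0.014,0],[0.11,-0.021,0],[0.1233,-0.0237,0],[0.1233,-0.0237,0],[0.1233,-0.0237,0]],"angular":[[0,0,0],[0,0,0],[0,0,0],[0,0,0],[0,0,0],[0,0,0]]}' >/dev/null; python3 st.py
```

```text
t 20.125 pos [0.59   0.0036 0.2039] yaw -94.19 z [ 0.003 -0.    -1.   ] q [-2.1 -3.6 95.6 -0.  87.8 92.1] F [ 0.3 -0.4 -1.2] T [-0.023 -0.02   0.045] w 0.013
t 20.875 pos [ 0.6038 -0.1201  0.2011] yaw -94.15 z [-0.  0. -1.] q [-13.6  -0.2  92.5   0.   87.7  80.5] F [ 0.8  1.1 -0.4] T [ 0.018  0.018 -0.023] w 0.0127
```

```bash
python3 - <<'E'
from h import *
im,d,p=cap('wrist')
for t,z in dict(recess=.096,lock_knob_lobe=.1).items():
    for m in robot.mark_of(t,'wrist')[:2]: print(t,round(m['confidence'],2),np.round(w(p,m['location'],z),4))
K=np.array(p['camera_matrix']);R=np.array(p['orientation']);o=np.array(p['origin'])
c=(.5895,.0033);S=400/60
A=np.array([[.001/S,0,c[0]-.03],[0,-.001/S,c[1]+.03],[0,0,.096]])
H=K@R.T@(A-np.outer(o,[0,0,1]))
T=cv2.warpPerspective(im,np.linalg.inv(H),(400,400),flags=cv2.INTER_CUBIC)
cv2.imwrite('pics/k.png',np.hstack([T,cv2.resize(im,(400,400))])[:,:,::-1])
E
python3 -m pendant '{"claw":[0,0,0,0,0],"dp":[[0.0008,0,0.03],[0.0008,0,0.06],[0.0008,0,0.08],[0.0008,0,0.092],[0.0008,0,0.092]],"angular":[[0,0,0],[0,0,0],[0,0,0],[0,0,0],[0,0,0]]}' >/dev/null; python3 st.py
```

```text
recess 0.84 [0.5907 0.0042 0.096 ]
lock_knob_lobe 0.82 [0.6178 0.0107 0.1   ]
t 21.65 pos [ 0.6038 -0.1216  0.1089] yaw -94.17 z [-0.001  0.    -1.   ] q [-13.8   2.8  98.2   0.   79.   80.4] F [ 0.1  0.8 -1.1] T [ 0.107 -0.042  0.029] w 0.0131
```

View pics/k.png

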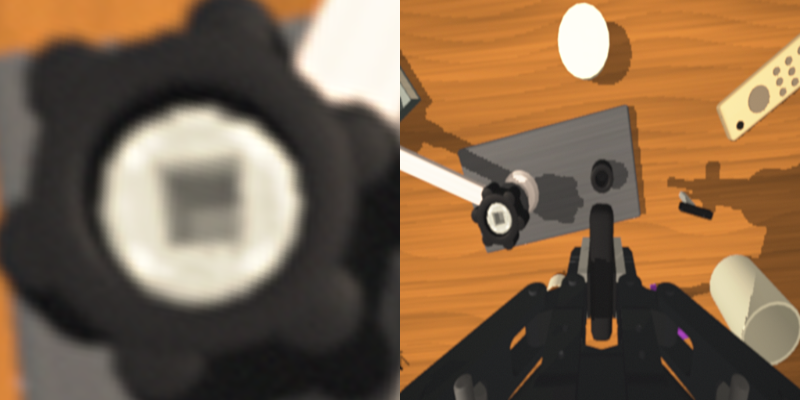

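```bash
python3 -m pendant '{"claw":[0,0,0,0],"dp":[[0,0,0.01],[0,0,0.018],[0,0,0.0215],[0,0,0.0215]],"angular":[[0,0,0],[0,0,0],[0,0,0],[0,0,0]]}' >/dev/null; python3 st.py
```

```text
t 22.15 pos [ 0.6038 -0.1217  0.0874] yaw -94.18 z [-0.  0. -1.] q [-13.8   3.7  99.4   0.   77.   80.4] F [ 2.6  1.3 -2.3] T [ 0.507 -0.396  0.006] w 0.0126
```

```bash
python3 -m pendant '{"claw":[0.3,0.6,1,1,1,1],"dp":[[0,0,0],[0,0,0],[0,0,0],[0,0,0],[0,0,0],[0,0,0]],"angular":[[0,0,0],[0,0,0],[0,0,0],[0,0,0],[0,0,0],[0,0,0]]}' >/dev/null; python3 st.py; python3 -m pendant '{"claw":[1,1,1,1,1,1,1],"dp":[[0,0,-0.02],[0,0,-0.06],[0,0,-0.1],[0,0.04,-0.12],[0,0.08,-0.12],[0,0.08,-0.12],[0,0.08,-0.12]],"angular":[[0,0,0],[0,0,0],[0,0,0],[0,0,0],[0,0,0],[0,0,0],[0,0,0]]}' >/dev/null; python3 - <<'E'
import st
from h import *
im,d,p=cap('wrist');P=cloud(p,d)
m=(P[...,2]>.105)&(P[...,2]<.13)&(np.hypot(P[...,0]-.604,P[...,1]+.121)<.05)
q=P[m];print(m.sum(),q.mean(0),q[:,2].min(),q[:,2].max(),cv2.minAreaRect((q[:,:2]*1000).astype(np.float32)))
A=np.c_[q[:,:2]-q[:,:2].mean(0),np.ones(len(q))];g=q[:,2]>.109;print('top plane',np.linalg.lstsq(A[g],q[g,2],rcond=None)[0])
for t,z in dict(recess=.096,lock_knob_lobe=.1,key_grip=.106).items():
    for x in robot.mark_of(t,'wrist')[:2]: print(t,round(x['confidence'],2),np.round(w(p,x['location'],z),4))
im2,_,_=cap('scene')
cv2.imwrite('pics/l.png',np.hstack([im,im2[120:300,110:350].repeat(2,0).repeat(2,1)[:384]])[:,:800,::-1] if 0 else np.hstack([cv2.resize(im,(400,300)),cv2.resize(im2[120:300,100:340],(400,300))])[:,:,::-1])
E
```

```text
t 22.9 pos [ 0.6038 -0.1218  0.0877] yaw -94.18 z [ 0. -0. -1.] q [-13.8   3.7  99.3   0.   77.   80.4] F [-0.  -0.3  0.6] T [ 0.002  0.035 -0.035] w 0.0858
t 23.775 pos [ 0.5244 -0.1161  0.2089] yaw -94.19 z [ 0.001 -0.    -1.   ] q [-15.2 -10.4 101.3   0.   89.   79. ] F [-0.3  0.3 -0. ] T [-0.016 -0.002 -0.027] w 0.0854
1533 [ 0.6044343  -0.12240278  0.11316674] 0.10852716950888958 0.1161917098323327 ((603.0660400390625, -122.47784423828125), (13.786493301391602, 66.81378936767578), 85.23764038085938)
top plane [-0.00031312 -0.00161097  0.11318691]
recess 0.82 [0.5893 0.0027 0.096 ]
lock_knob_lobe 0.72 [0.6168 0.0123 0.1   ]
lock_knob_lobe 0.2 [ 0.4995 -0.0631  0.1   ]
key_grip 0.86 [ 0.6033 -0.1202  0.106 ]
key_grip 0.85 [ 0.4507 -0.1954  0.106 ]
```

View pics/l.png

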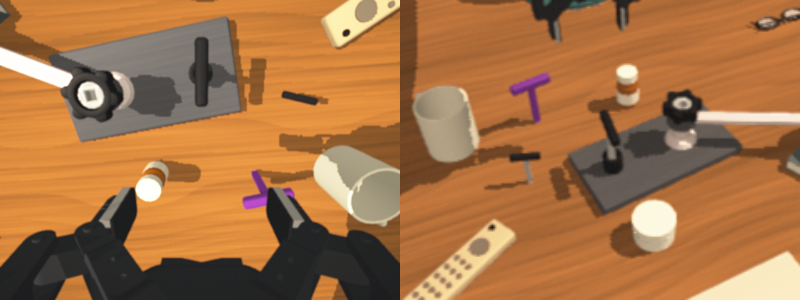

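```bash
python3 -c "
from bench import robot
print(robot.hand_in())"
```

```text
the job is handed in; nothing more can be done
None
```

I took the large black T-key from its well and engaged it about 10 mm deep in the recess. I turned the screw clockwise to its stop, stood the key back in its well, let go, and handed the job in at about 24 s.

**Screw at its stop (strong evidence, not a direct reading):**
- The torque stayed near the 0.08 N m drag for about 136° of turning, then rose to 0.27–0.37 N m.
- A second engagement showed the torque rising again straight after the key's play, and the recess angle was the same before and after it.
- One disagreement: I turned the tool about 158°, but the recess came to rest about 128° on. That angle was read as 128° because the recess looks the same every 90°, and about 6° of the difference is play. The bar did not slip in the fingers. I take the rest as the stop or the contact giving way under load and springing back.

**Key in its well:** it stands upright with its bar top at 113 mm, the same as at the start, and within about 2 mm of the well's axis.

**Star knob and bystanders:** the star knob's lobe read within about 1.5 mm of its place in the last picture. One earlier reading from a slanted view was about 3 mm off. The bystanders in view look undisturbed, though I did not measure them.

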